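# Re-lay the drip apron slats

### The arm

A 6-joint arm with a two-finger parallel gripper is mounted at the origin on the work surface. World frame = base frame: x ahead of the robot, y to its left, z up, the work surface at z = 0. Lengths are in m, angles in rad, forces in N, time in s.
With the tool pointing down it reaches from about 0.225 to 0.875 m from the base axis. Payload 3.4 kg.
Tool frame: the origin (TCP) lies between the finger pads; the fingertips stand 8 mm ahead of it and the grasp point (between the pads) lies 11 mm behind it; z points along the fingers, y is the line along which they close (so a half turn about z gives the same grasp; the last joint's range is limited). The gripper opens to 85 mm and grips with 20 to 120 N. Pads are 22 mm wide; open, the fingers measure 114 mm over their backs; the gripper's body (76 mm by 85 mm) begins 54 mm behind the grasp point. The pads swing forward as they close: fully open they stand 13 mm farther back than shut.
Start: joints at [-1.341, 0.276, 1.505, -0, 1.361, -0.121], TCP at [0.198, -0.54, 0.239] pointing down, gripper open.
Joint ranges: [-2.89, 2.89], [-0.75, 2.08], [0.22, 2.7], [-1.18, 4.32], [0.11, 2.71], [-2.7, 2.7]. Speed limits (rad/s): [2.57, 2.57, 3.14, 3.14, 3.14, 3.14].

### API

Orientations are given as a unit quaternion [w, x, y, z].
In Python, from rig import manip gives the robot as it stands.
- The arm moves only by the tool move_arm, never from a script. Its argument "deltas" is a list that holds one entry, the list of rows, each a list of 5 numbers: the shift along the tool's x, y, z normalised to -1 to 1, where 1 is 80 cm, then the turn about the tool's z normalised to -1 to 1, where 1 is 120 degrees, then the closure, from -1 (fully open) to 1 (shut). In form: [[[tx, ty, tz, twist, grip], ...]]. A call has 1 to 12 rows; each row is the pose to reach, as a shift and turn from the pose commanded when the call began, along the tool's axes at that moment; what a row does not reach only later rows make up. A row lasts 1/10 s, in which the tool goes at most 50 mm and 8.59 degrees, less where a joint would pass 70% of its speed; a pose out of reach is approached as far as the arm can. A call with a number of a shift or a turn outside -1 to 1 is refused whole. A call with a gripper value outside its range is refused whole. The fingers move at their own pace and stop on an object; "squeeze" is the grip in N (left out, the last holds). Time passes only in rows, so rows that repeat a pose let the fingers close. It gives the time, the measured TCP pose, the force, the opening and the grip force at its end, in the units of the state.
- manip.get_state(): the state, without advancing time (a new reading comes with each control period).
- manip.get_image(name): name is "side" or "top" or "wrist"; returns the picture (400x640x3 uint8, red, green, blue); there is no depth.
- manip.camera_params(name): a dict with "fx", "fy", "cx", "cy" (pixels), "dist" ([k1, k2, p1, p2, k3] as OpenCV has them; the pictures are not rectified), "R" (3x3) and "t" (3): a world point X has camera coordinates R X + t; the wrist camera has in their place "tool_from_camera" (4x4, takes a point from camera to tool coordinates, whose origin is the TCP and whose axes are the flange's). Camera axes: x right, y down, z forward; pixel columns grow to the right and rows downward; lengths in m; the calibration is good to about 2 mm. A picture is of the moment at which its call begins: read the wrist's pose just before it. camera_params takes no time and is no camera call.
- manip.sign_off(): hands the job in; it is judged then, once.
The state is a dict: "clock": time; "qpos": joint angles; "qd": joint speeds; "effort": joint torques, N m; "position": TCP position; "ee_rot": TCP orientation; "contact_force": force on the tool from outside, world axes, zero at the start; "moment": the same for the moment, N m; "width": finger opening in m; "gripper_force": force on a finger pad.
Only numpy, scipy, OpenCV 4.12 (cv2) and the standard library are available. Lean on these libraries where they do the work, as an engineer would, in place of code of your own. Each camera call takes 0.05 s, during which the arm holds its last target. There are 200 camera calls.

### The job

A slat of the drip apron has slipped down the slope: push it back up gently, without squeezing it, until its orange nose lies straight across the middle pair of yellow curb marks, centred between the curbs. Then fetch the spare slat from the bench and lay it down gently (do not drop it) as the next course, orange nose down the slope and straight across the upper pair of marks, overlapping the first slat like a roof slate and centred likewise. Leave the other things on the bench where they are.

Things in the scene. Friction and masses are not known exactly. Their poses are not given: they have to be found in the camera images.
- apron: Fixed drip apron: aluminium deck 230 mm wide, 250 mm long (85 mm below to 165 mm above the origin), rising at 18 degrees away from the robot. A grey curb 15 wide, 12 high along each side, 200 mm clear between. Each curb has three 5 mm wide yellow marks, 60 mm apart along the slope. Origin on the deck surface midway between the middle marks; x up the slope, y across to the left, z out of the deck
- mark_low (a point): Point on the deck surface midway between the lowest pair of marks, axes as the apron. A starter slat (blue plate as the others, without rib) is fixed here, nose edge on these marks with its underside 9 mm off the deck, tail on the deck 90 mm farther up
- mark_mid (a point): Point on the deck surface midway between the middle pair of yellow marks, 60 mm up the slope from the lowest; axes as the apron
- mark_top (a point): Point on the deck surface midway between the upper pair of yellow marks, 60 mm up the slope from the middle pair; axes as the apron
- slipped: The slipped slat: blue plate 90 mm nose to tail (x), 160 mm across (y), 6 mm thick, 0.2 to 0.45 kg; 10 mm orange stripe along the upper face of its nose edge; black rubber rib on top, 12 mm thick, 130 mm long along y, 16 mm above the plate, its middle 40 mm from the nose edge. Origin at the centre of the underside; x from nose to tail, z out of the upper face
- slipped_nose (a point): Middle of the slipped slat's nose edge, on the upper face; axes as the slat. It starts loose on the starter slat, 20 to 36 mm too low, a little askew. When right, its tail rests on the deck and its nose on the starter slat: plate about 6 degrees to the deck, this point 15 mm off the deck. A push of 2 to 8 N moves it; it cracks above 25 N from the fingers, so do not grip it
- slipped_rib (a point): Centre of the slipped slat's rib, half-way up the rib: 40 mm behind the nose edge, 8 mm above the plate's upper face; axes as the slat
- spare: The spare slat, the same in all sizes, colours and axes as the slipped one, lying flat on the bench to the left or right of the apron, rib up. Origin at the centre of the underside. It chips if it is struck or pressed against the apron or the slipped slat with more than 40 N
- spare_nose (a point): Middle of the spare slat's nose edge, on the upper face; axes as the slat. When right, its tail rests on the deck and its nose on the slipped slat: plate about 6 degrees to the deck, this point 15 mm off the deck
- spare_rib (a point): Centre of the spare slat's rib, half-way up the rib, where it can be gripped firmly: 40 mm behind the nose edge, 8 mm above the plate's upper face, 14 mm above the bench; axes as the slat. The mass centre lies about 4 mm nearer the tail
- gland: Bystander: yellow flanged gland, 110 mm across, 45 mm high, on the other side of the apron from the spare slat; origin under its centre
- seal: Bystander: red seal ring, 100 mm across, 10 mm high; origin under its centre
- oil: Bystander: amber bottle with black cap, 60 mm across, 140 mm high; origin under its centre
- cup: Bystander: white mug, 76 mm across, 90 mm high; origin under its centre
- driver: Bystander: screwdriver lying on the bench; origin under its middle

How it is judged:
On the way, in this order (a step that is already met when the one before it is completed fails the run):
1. the slipped slat lies straight and centred with its nose on the middle marks, untouched (x of slipped_nose in the frame of mark_mid between -0.006 and 0.006 m and y of slipped_nose in the frame of mark_mid between -0.014 and 0.014 m and z of slipped_nose in the frame of mark_mid between 0.01 and 0.02 m and angle between the y axis of slipped_nose and the y axis of mark_mid, either way round below 0.06 rad and angle between the x axis of slipped_nose and the x axis of mark_mid, either way round below 0.17 rad and linear speed of slipped below 0.02 m/s and angular speed of slipped below 0.1 rad/s and contact force between the fingers and slipped below 0.5 N), for 0.2 s.
2. the spare slat lies over it with its nose on the upper marks (x of spare_nose in the frame of mark_top between -0.006 and 0.006 m and y of spare_nose in the frame of mark_top between -0.014 and 0.014 m and z of spare_nose in the frame of mark_top between 0.01 and 0.02 m and angle between the y axis of spare_nose and the y axis of mark_top, either way round below 0.06 rad and angle between the x axis of spare_nose and the x axis of mark_top, either way round below 0.17 rad), for 0.2 s.
At the end, for the whole second after the job is handed in: Both slats released, at rest, rib up, nose down the slope: slipped slat's nose within 6 mm of the middle marks, spare's within 6 mm of the upper marks, each within 14 mm of centred and 0.06 rad of straight, nose 10 to 20 mm off the deck, slat within 0.17 rad of the deck's slope (all of step 2 and x of slipped_nose in the frame of mark_mid between -0.006 and 0.006 m and y of slipped_nose in the frame of mark_mid between -0.014 and 0.014 m and z of slipped_nose in the frame of mark_mid between 0.01 and 0.02 m and angle between the y axis of slipped_nose and the y axis of mark_mid, either way round below 0.06 rad and angle between the x axis of slipped_nose and the x axis of mark_mid, either way round below 0.17 rad and linear speed of each of slipped, spare below 0.02 m/s and angular speed of each of slipped, spare below 0.1 rad/s); the robot touches nothing.
It fails at once if the slipped slat is pushed or squeezed by the fingers with more than 25 N (contact force between the fingers and slipped above 25 N).
It fails at once if the spare slat strikes or is pressed on the slipped slat or the apron with more than 40 N (contact force between spare and slipped above 40 N or contact force between spare and apron above 40 N).
It fails at once if the spare slat is dropped: it falls free by more than about 10 mm (linear speed of spare above 0.45 m/s and contact force between the fingers and spare below 0.2 N).
It fails at once if a bystander is moved by more than 25 mm (distance of any of gland, seal, oil, cup, driver from where it was at the start of the episode above 0.025 m).
It also fails if it takes over 58 s, if anything falls off the work surface, if the arm or the gripper's body presses on something with over 40 N, if the wrist force passes 120 N, or if a joint passes its speed limit or range.

## Working session

There is one attempt and no reset: what is moved stays moved. The work goes in short steps, Python scripts to look and compute and a tool call to move; the robot and the scene stay as the last step left them, time stands still between calls to the robot, and variables do not carry over. Pictures are saved under pics/ and viewed, at most 10 in all, crops included, and the job is handed in when it is done.

Besides the shell and the picture viewer there is one more tool, called after "Call:" in YAML: its name, and indented under it one key for each argument. move_arm: Moves the arm, as the interface text tells. Scaled input: -1 to 1 covers 80 cm each way for a shift and 120 degrees each way for a turn. Its arguments: {"type":"object","properties":{"deltas":{"type":"array","items":{"type":"array","items":{"type":"array","items":{"type":"number","minimum":-1,"maximum":1}}}},"squeeze":{"type":"number"}},"required":["deltas"]}

```bash
ls; mkdir -p pics; python3 - <<'E'
from rig import manip
import cv2,json
s=manip.get_state();print(s)
for n in("top","side"):
    im=manip.get_image(n);cv2.imwrite(f"pics/{n}0.png",im[:,:,::-1]);p=manip.camera_params(n);print(n,p)
print(manip.camera_params("wrist"))
E
```

```text
pics
{'clock': 0.0, 'qpos': array([-1.34099137e+00,  2.76629979e-01,  1.50614331e+00, -1.85418529e-05,
        1.36070653e+00, -1.20975885e-01]), 'qd': array([-0.00255787,  0.00107988,  0.00067607,  0.00074398, -0.00290327,
        0.0009541 ]), 'effort': array([ 2.61163885e-03, -4.16766107e+01, -2.45806503e+01, -4.89240699e-05,
        1.10006778e-02, -7.42629169e-06]), 'position': array([ 0.19747074, -0.53947564,  0.2384157 ]), 'ee_rot': array([-9.41692918e-04,  9.84657711e-01,  1.74494416e-01, -6.03711052e-05]), 'contact_force': array([-0.42354073,  0.21133293, -0.47226997]), 'moment': array([-0.03948503,  0.03153718, -0.01628524]), 'gripper_force': 0.0, 'width': 0.0853054779085975}
top {'fx': 510.34648462425866, 'fy': 510.34648462425866, 'cx': 323.70170641859727, 'cy': 203.83792501346662, 'dist': array([-0.11693227,  0.        ,  0.        ,  0.        ,  0.        ]), 'R': array([[ 0.02734021, -0.99942347,  0.02013062],
       [-0.99652707, -0.02883444, -0.07811766],
       [ 0.07865308, -0.01792496, -0.99674088]]), 't': array([-0.05441159,  0.54920604,  1.31851781])}
side {'fx'
[... 224 characters left out ...]
2186],
       [-0.34421874,  0.43284813, -0.83316022],
       [ 0.55002075, -0.62621111, -0.5525729 ]]), 't': array([0.42566309, 0.25920631, 1.03242189])}
{'fx': 324.8336689452146, 'fy': 324.8336689452146, 'cx': 321.9010928232125, 'cy': 196.32960676470992, 'dist': array([-0.00103834,  0.        ,  0.        ,  0.        ,  0.        ]), 'tool_from_camera': array([[-5.94576374e-04, -9.59101482e-01, -2.83061820e-01,
         7.23603651e-02],
       [ 9.99999803e-01, -5.12895323e-04, -3.62668453e-04,
         1.72980975e-03],
       [ 2.02654767e-04, -2.83061980e-01,  9.59101598e-01,
        -1.34421216e-01],
       [ 0.00000000e+00,  0.00000000e+00,  0.00000000e+00,
         1.00000000e+00]])}
```

View pics/top0.png

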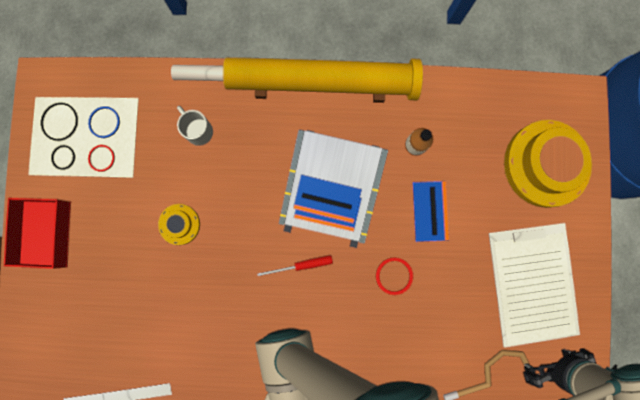

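View pics/side0.png

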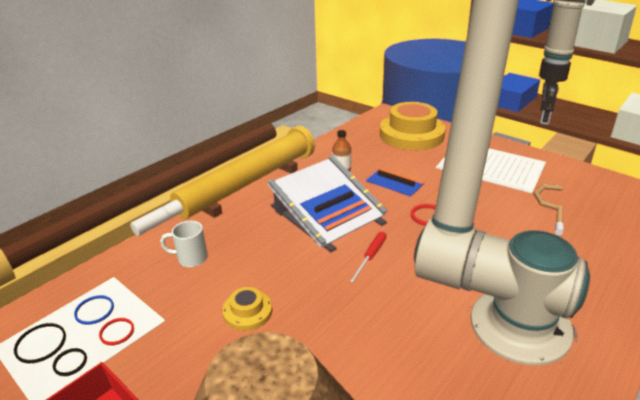

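The top view shows the apron centre near (333,190), with the slipped slat around (328,203). The spare is at (432,211), nose to the right. The seal is at (394,276), the screwdriver at (295,266), the oil at (419,141), the mug at (195,125) and the small gland at (178,224). The side view agrees.

```bash
cat > h.py <<'E'
import numpy as np,cv2
from scipy.spatial.transform import Rotation as Ro
from rig import manip
def rot(q): return Ro.from_quat([q[1],q[2],q[3],q[0]]).as_matrix()
def pose(n,st=None):  # camera centre, world_from_cam
    p=manip.camera_params(n)
    if n=="wrist":
        T=np.array(p["tool_from_camera"]);R=rot(st["ee_rot"])
        return R@T[:3,3]+st["position"],R@T[:3,:3]
    R=np.array(p["R"]);return -R.T@np.array(p["t"]),R.T
def K(n):
    p=manip.camera_params(n);return np.array([[p["fx"],0,p["cx"]],[0,p["fy"],p["cy"]],[0,0,1]]),np.array(p["dist"])
def rays(n,px,st=None):
    C,R=pose(n,st);k,d=K(n)
    u=cv2.undistortPoints(np.array(px,float).reshape(-1,1,2),k,d).reshape(-1,2)
    r=np.c_[u,np.ones(len(u))]@R.T
    return C,r/np.linalg.norm(r,axis=1)[:,None]
def atz(n,px,z,st=None):
    C,r=rays(n,px,st);return C+r*((z-C[2])/r[:,2])[:,None]
def tri(L): # list of (C,r)
    A=sum(np.eye(3)-np.outer(r,r) for C,r in L);b=sum((np.eye(3)-np.outer(r,r))@C for C,r in L)
    X=np.linalg.solve(A,b);return X,[np.linalg.norm(np.cross(X-C,r)) for C,r in L]
def proj(n,X,st=None):
    C,R=pose(n,st);k,d=K(n)
    c=(np.array(X).reshape(-1,3)-C)@R
    return cv2.projectPoints(c.reshape(-1,1,3),np.zeros(3),np.zeros(3),k,d)[0].reshape(-1,2)
E
python3 - <<'E'
from h import *
im=cv2.imread("pics/top0.png")[115:260,265:465]
cv2.imwrite("pics/topc.png",cv2.resize(im,None,fx=4,fy=4,interpolation=cv2.INTER_CUBIC))
print(atz("top",[[333,203],[432,211],[394,276],[419,141],[178,224]],0.02).round(3))
E
```

```text
[[ 0.554 -0.063  0.02 ]
 [ 0.54  -0.327  0.02 ]
 [ 0.366 -0.228  0.02 ]
 [ 0.727 -0.29   0.02 ]
 [ 0.486  0.343  0.02 ]]
```

View pics/topc.png

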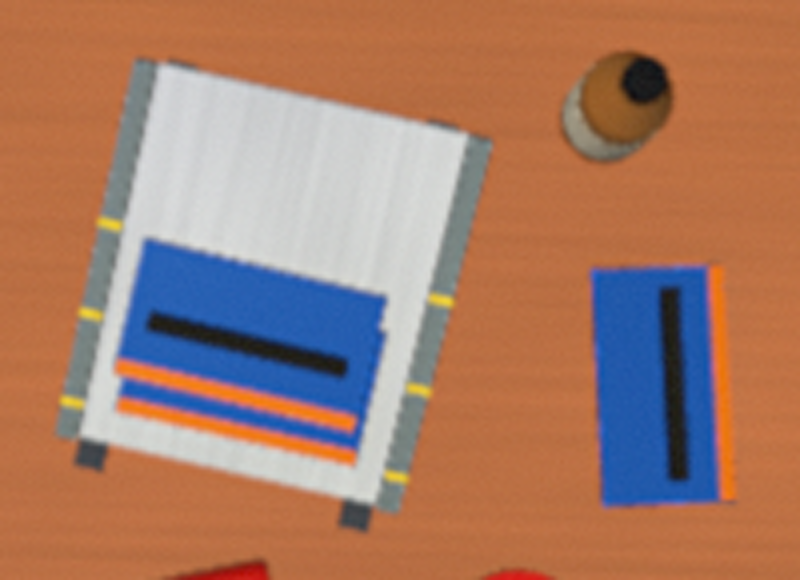

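Call:
move_arm:
  deltas:
    - [[0.571,-0.39,-0.014,-0.85,-1],[0.571,-0.39,-0.014,-0.85,-1],[0.571,-0.39,-0.014,-0.85,-1],[0.571,-0.39,-0.014,-0.85,-1],[0.571,-0.39,-0.014,-0.85,-1],[0.571,-0.39,-0.014,-0.85,-1],[0.571,-0.39,-0.014,-0.85,-1],[0.571,-0.39,-0.014,-0.85,-1],[0.571,-0.39,-0.014,-0.85,-1],[0.571,-0.39,-0.014,-0.85,-1],[0.571,-0.39,-0.014,-0.85,-1],[0.571,-0.39,-0.014,-0.85,-1]]

```text
clock: 1.3
position: [0.5221, -0.085, 0.2501]
ee_rot: [-0.0, 0.479, 0.878, 0.002]
contact_force: [0.3, -0.5, 0.2]
width: 0.0858
gripper_force: 0.0
```

Call:
move_arm:
  deltas:
    - [[0,0,0,-0.375,-1],[0,0,0,-0.375,-1],[0,0,0,-0.375,-1],[0,0,0,-0.375,-1],[0,0,0,-0.375,-1],[0,0,0,-0.375,-1],[0,0,0,-0.375,-1],[0,0,0,-0.375,-1]]

```text
clock: 2.1
position: [0.5192, -0.09, 0.2502]
ee_rot: [-0.0, 0.113, 0.994, 0.0]
contact_force: [-0.1, -0.1, 0.2]
width: 0.0861
gripper_force: 0.0
```

```bash
python3 - <<'E'
from h import *
import pickle
s=manip.get_state();im=manip.get_image("wrist");cv2.imwrite("pics/w1.png",im[:,:,::-1]);pickle.dump(s,open("s1.pkl","wb"))
print(s["clock"],s["position"],s["ee_rot"],s["qpos"])
E
```

```text
2.1 [ 0.51916856 -0.08999166  0.25017957] [-3.39885785e-04  1.12803407e-01  9.93617268e-01  1.99002121e-05] [-3.03666434e-01  1.97522816e-01  1.58507974e+00 -9.17543143e-05
  1.35966509e+00 -1.64835545e+00]
```

View pics/w1.png

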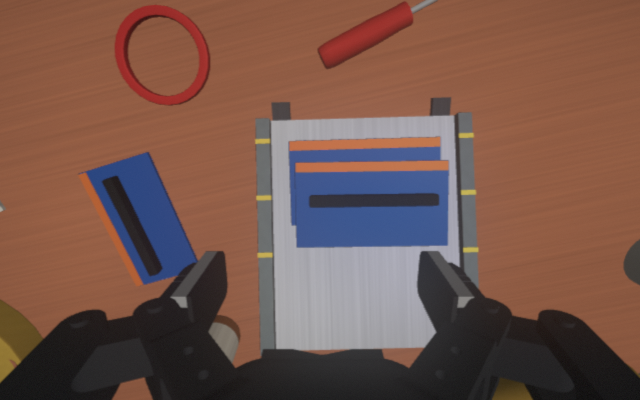

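The wrist view shows yellow marks at about (262,141), (264,198), (265,255) and (466,135), (468,192), (470,250). The slipped slat's stripe runs from (296,168) to (449,165), the rib from (309,201) to (439,200), and the spare is at (140,220). Next I fit poses to the centroids.

```bash
cat > fit.py <<'E'
from h import *
from scipy.optimize import least_squares
def Rz(a): return Ro.from_euler("z",a).as_matrix()
def Ry(a): return Ro.from_euler("y",a).as_matrix()
def yellow(im,pts,r=9):
    hsv=cv2.cvtColor(im,cv2.COLOR_BGR2HSV).astype(float);out=[]
    m=(abs(hsv[...,0]-27)<6)&(hsv[...,1]>110)&(hsv[...,2]>90)
    for x,y in pts:
        s=m[y-r:y+r+1,x-r:x+r+1];v,u=np.nonzero(s);out.append([x-r+u.mean(),y-r+v.mean()])
    return np.array(out)
MARK=np.array([[x,y,.012] for y in(-.1075,.1075) for x in(-.06,0,.06)])
def apronT(p): return np.array(p[:3]),Rz(p[3])@Ry(-np.deg2rad(18))
E
python3 - <<'E'
from fit import *
import pickle
s=pickle.load(open("s1.pkl","rb"))
w=cv2.imread("pics/w1.png");t=cv2.imread("pics/top0.png")
pw=yellow(w,[(262,141),(264,198),(265,255),(466,135),(468,192),(470,250)])
tc=lambda x,y:(round(265+x/4),round(115+y/4))
pt=yellow(t,[tc(397,478),tc(419,390),tc(440,300),tc(72,402),tc(90,314),tc(109,224)],4)
print(pw.round(1).tolist(),pt.round(1).tolist())
def f(p,which):
    o,R=apronT(p);X=o+MARK@R.T;r=[]
    if "w" in which:r.append((proj("wrist",X,s)-pw).ravel())
    if "t" in which:r.append((proj("top",X)-pt).ravel())
    return np.concatenate(r)
for wh in("w","t","wt"):
    q=least_squares(f,[.55,-.06,.04,-.2],args=(wh,));print(wh,q.x.round(4),np.abs(q.fun).max().round(2))
np.save("apron.npy",q.x)
for n,st,im in(("wrist",s,w),):
    cv2.imwrite("pics/w1c.png",cv2.resize(im[110:300,70:270],None,fx=4,fy=4,interpolation=cv2.INTER_CUBIC)[:600])
    # rib & stripes
hsv=cv2.cvtColor(w,cv2.COLOR_BGR2HSV)
org=((hsv[...,0]>5)&(hsv[...,0]<17)&(hsv[...,1]>190)&(hsv[...,2]>180)).astype(np.uint8)
n,l,st,c=cv2.connectedComponentsWithStats(org)
for i in range(1,n):
    if st[i,4]>100:
        v,u=np.nonzero(l==i);print("org",st[i],cv2.minAreaRect(np.c_[u,v].astype(np.float32)))
blk=(hsv[...,2]<60).astype(np.uint8)
n,l,st,c=cv2.connectedComponentsWithStats(blk)
for i in range(1,n):
    if 300<st[i,4]<4000:
        v,u=np.nonzero(l==i);print("blk",st[i],cv2.minAreaRect(np.c_[u,v].astype(np.float32)))
E
```

```text
[[262.2, 140.8], [263.5, 197.5], [264.8, 254.6], [465.3, 135.0], [467.5, 191.8], [470.3, 249.3]] [[363.6, 233.7], [369.1, 211.9], [374.9, 189.6], [282.6, 215.1], [287.2, 193.1], [292.4, 170.6]]
w [ 0.5565 -0.0528  0.0447 -0.1977] 0.32
t [ 0.5552 -0.0507  0.045  -0.198 ] 0.19
wt [ 0.5563 -0.0525  0.0447 -0.1979] 0.86
blk [ 103  176   59   99 1569] ((132.60000610351562, 225.20001220703125), (106.43682861328125, 15.205260276794434), 63.43495178222656)
blk [356 194  82  11 333] ((396.5, 199.0), (10.0, 81.0), 90.0)
```

```bash
cat >> fit.py <<'E'
def org(im,roi):
    x0,y0,x1,y1=roi;c=im[y0:y1,x0:x1];hsv=cv2.cvtColor(c,cv2.COLOR_BGR2HSV)
    m=((hsv[...,0]>4)&(hsv[...,0]<16)&(hsv[...,1]>170)&(hsv[...,2]>130)).astype(np.uint8)
    m=cv2.morphologyEx(m,cv2.MORPH_OPEN,np.ones((3,3),np.uint8))
    n,l,st,_=cv2.connectedComponentsWithStats(m);out=[]
    for i in range(1,n):
        if st[i,4]>150:
            v,u=np.nonzero(l==i);b=cv2.boxPoints(cv2.minAreaRect(np.c_[u,v].astype(np.float32)))
            out.append((st[i,4],np.c_[u,v].mean(0)+[x0,y0],b+[x0,y0]))
    return out
def toapron(n,px,z,p,st=None): # pixel -> apron coords on plane z (apron frame)
    o,R=apronT(p);C,r=rays(n,px,st);C=R.T@(C-o);r=r@R
    return C+r*((z-C[2])/r[:,2])[:,None]
E
python3 - <<'E'
from fit import *
import pickle
s=pickle.load(open("s1.pkl","rb"));p=np.load("apron.npy");w=cv2.imread("pics/w1.png")
hsv=cv2.cvtColor(w,cv2.COLOR_BGR2HSV);print(hsv[166,370],hsv[144,370],hsv[100,400],hsv[220,112],hsv[225,130])
for a in org(w,(270,125,455,185)): print(a[0],a[1],a[2].round(1).tolist());print(toapron("wrist",a[2],.0175,p,s).round(4).tolist(),toapron("wrist",[a[1]],.0175,p,s).round(4))
for a in org(w,(75,150,210,290)): print(a[0],a[1],a[2].round(1).tolist());print(atz("wrist",a[2],.006,s).round(4).tolist())
print("starter",toapron("wrist",[[289,141],[440,138]],.015,p,s))
print("rib ends",toapron("wrist",[[309,201],[439,199.5]],.032,p,s))
print("spare rib ends", atz("wrist",[[110,178],[154,272]],.022,s), "corners",atz("wrist",[[80,174],[149,153],[141,284]],.006,s))
t=cv2.imread("pics/top0.png")
for a in org(t,(410,175,455,245)): print(a[0],a[1]); print(atz("top",a[2],.006).round(4).tolist())
cv2.imwrite("pics/w1c2.png",np.vstack([cv2.resize(w[125:215,270:470],None,fx=4,fy=4,interpolation=cv2.INTER_CUBIC)]))
E
```

```text
[ 10 152 194] [ 10 155 193] [  9 130 149] [112 156 126] [170  36  42]
741 [109.50202429 227.66261808] [[79.0, 175.5], [84.6, 172.6], [141.2, 282.9], [135.6, 285.7]]
[[0.4683, -0.3769, 0.006], [0.4666, -0.3689, 0.006], [0.6211, -0.3593, 0.006], [0.6234, -0.3681, 0.006]]
starter [[-0.05828618 -0.07895693  0.015     ]
 [-0.05684007  0.07921805  0.015     ]]
rib ends [[ 0.00553461 -0.05879263  0.032     ]
 [ 0.00759298  0.06980095  0.032     ]]
spare rib ends [[ 0.47822877 -0.33083236  0.022     ]
 [ 0.603006   -0.32595746  0.022     ]] corners [[ 0.46687145 -0.37498439  0.006     ]
 [ 0.46176723 -0.28551165  0.006     ]
 [ 0.62260457 -0.36026814  0.006     ]]
224 [445.77232143 209.96875   ]
[[0.6227, -0.3574, 0.006], [0.6236, -0.3678, 0.006], [0.4671, -0.378, 0.006], [0.4663, -0.3677, 0.006]]
```

View pics/w1c2.png

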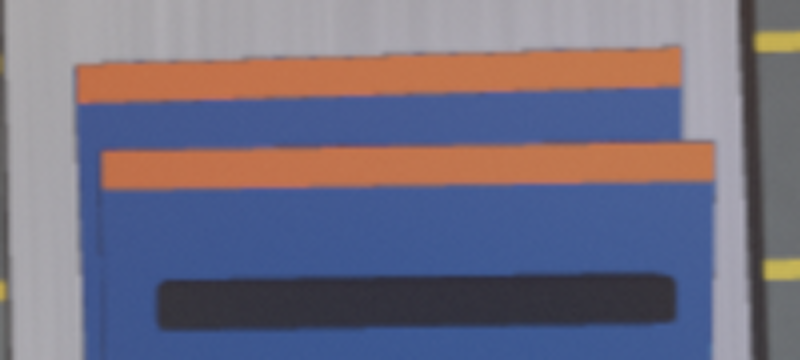

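View pics/w1c.png

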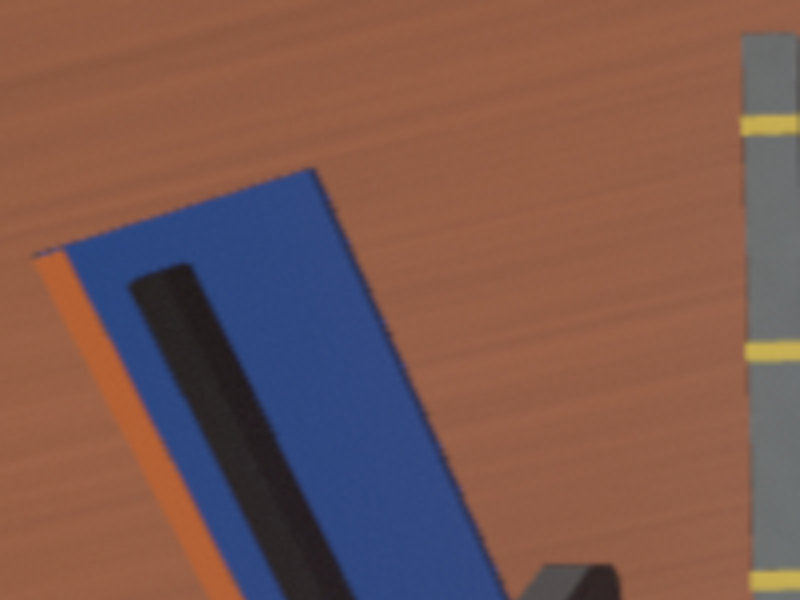

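```bash
python3 - <<'E'
from fit import *
import pickle
s=pickle.load(open("s1.pkl","rb"));p=np.load("apron.npy")
print("slip",toapron("wrist",[[295.5,162.7],[448.5,160.5]],.0178,p,s).round(4))
print("start",toapron("wrist",[[288.8,141.5],[440.2,136.8]],.015,p,s).round(4))
tc=lambda x,y:(265+x/4,115+y/4)
print("slip top",toapron("top",[tc(115,370),tc(355,428)],.0178,p).round(4))
print("start top",toapron("top",[tc(115,410),tc(353,463)],.015,p).round(4))
P=manip.camera_params("wrist");T=np.array(P["tool_from_camera"]);k,d=K("wrist")
for px in([224,253],[419,253]):
    u=np.r_[cv2.undistortPoints(np.array([[px]],float),k,d).ravel(),1];r=T[:3,:3]@u;C=T[:3,3]
    print("tip tool frame",C+r*((np.sign(px[0]-320)*.043-C[1])/r[1]))
o,R=apronT(p)
R_=rot(s["ee_rot"])
for name,x,h in(("down",None,.022),("start",None,.022),("end",.023,.0197)):
    pass
def tip(x,y,h): return o+R@np.array([x,y,h])
for x,h in((-.020,.060),(-.020,.0225),(-.010,.022),(.023,.0197)):
    print(x,h,tip(x,.005,h).round(4), "delta tool from now:",(R_.T@(tip(x,.005,h)-s["position"])).round(4))
E
```

```text
slip [[-0.0349 -0.0725  0.0178]
 [-0.0326  0.0861  0.0178]]
start [[-0.0578 -0.0792  0.015 ]
 [-0.0581  0.0795  0.015 ]]
slip top [[-0.0333  0.085   0.0178]
 [-0.0351 -0.0734  0.0178]]
start top [[-0.06    0.0797  0.015 ]
 [-0.0589 -0.0778  0.015 ]]
tip tool frame [ 0.00846915 -0.043      -0.00849909]
tip tool frame [0.00405656 0.043      0.00027943]
-0.02 0.06 [ 0.5204 -0.0402  0.0956] delta tool from now: [0.0098 0.0488 0.1546]
-0.02 0.0225 [ 0.5318 -0.0425  0.0599] delta tool from now: [-0.0018  0.0491  0.1903]
-0.01 0.022 [ 0.5413 -0.0444  0.0625] delta tool from now: [-0.0114  0.0494  0.1876]
0.023 0.0197 [ 0.5727 -0.0507  0.0705] delta tool from now: [-0.0435  0.0503  0.1796]
```

The slipped nose is at x ≈ -35 mm, y ≈ +6 mm, skew about 0.015 rad, and the starter checks out. I need to push it about 36 mm upslope, with open fingers across the rib.

Call:
move_arm:
  deltas:
    - [[-0.005,0.0615,0.19,-0.0135,-1],[-0.005,0.0615,0.19,-0.0135,-1],[-0.005,0.0615,0.19,-0.0135,-1],[-0.005,0.0615,0.19,-0.0135,-1],[-0.005,0.0615,0.2,-0.0135,-1],[-0.005,0.0615,0.21,-0.0135,-1],[-0.005,0.0615,0.21,-0.0135,-1]]

```text
clock: 2.85
position: [0.535, -0.0438, 0.0834]
ee_rot: [0.001, 0.099, 0.995, -0.0]
contact_force: [0.3, -0.9, 0.4]
width: 0.085
gripper_force: 0.0
```

```bash
python3 - <<'E'
from fit import *
s=manip.get_state();p=np.load("apron.npy");o,R=apronT(p)
print(s["position"],R.T@(s["position"]-o),s["contact_force"],s["ee_rot"])
w=manip.get_image("wrist")[:,:,::-1];sd=manip.get_image("side")[:,:,::-1]
cv2.imwrite("pics/c2.png",np.vstack([cv2.resize(w[100:400,120:520],(560,420)),cv2.resize(sd[165:255,255:400],(560,348),interpolation=cv2.INTER_CUBIC)])[:600+168][168:])
E
```

```text
[ 0.53502596 -0.04377277  0.08335435] [-0.00950623  0.00438333  0.04373396] [ 0.30176284 -0.85513455  0.41384756] [ 9.10155687e-04  9.85601004e-02  9.95130637e-01 -3.05486350e-04]
```

View pics/c2.png

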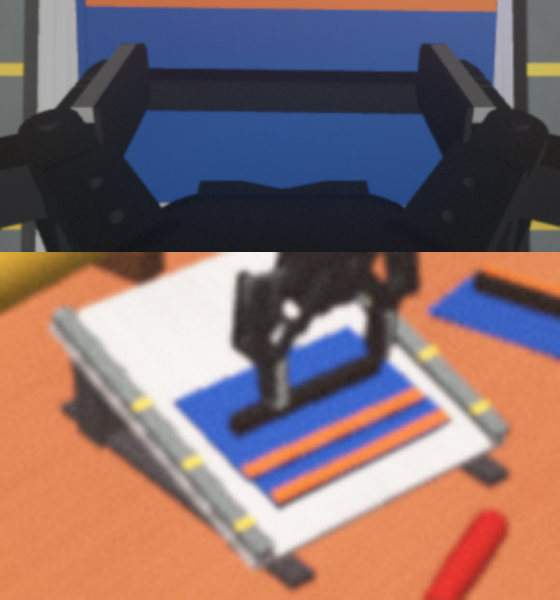

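Fingers hover over the rib, straddling the slat's centre. Backing off 4 mm and descending.

Call:
move_arm:
  deltas:
    - [[0.005,0,0,0,-1],[0.005,0,0.012,0,-1],[0.005,0,0.022,0,-1],[0.005,0,0.026,0,-1],[0.005,0,0.03,0,-1],[0.005,0,0.033,0,-1],[0.005,0,0.033,0,-1]]

```text
clock: 3.65
position: [0.5302, -0.0422, 0.0557]
ee_rot: [-0.0, 0.098, 0.995, -0.0]
contact_force: [0.9, 0.9, -0.8]
width: 0.0852
gripper_force: 0.0
```

Call:
move_arm:
  deltas:
    - [[-0.0036,0,-0.0009,0,-1],[-0.0072,0,-0.0018,0,-1],[-0.0108,0,-0.0027,0,-1],[-0.0144,0,-0.0036,0,-1],[-0.018,0,-0.0045,0,-1],[-0.0216,0,-0.0054,0,-1],[-0.0252,0,-0.0063,0,-1],[-0.0288,0,-0.0072,0,-1],[-0.0324,0,-0.0081,0,-1],[-0.0324,0,-0.0081,0,-1],[-0.0324,0,-0.0081,0,-1]]

```text
clock: 4.75
position: [0.5571, -0.0476, 0.0628]
ee_rot: [0.001, 0.098, 0.995, -0.0]
contact_force: [-0.7, -0.0, -0.2]
width: 0.0852
gripper_force: 0.2
```

```bash
python3 - <<'E'
from fit import *
import pickle
s=manip.get_state();p=np.load("apron.npy");o,R=apronT(p);pickle.dump(s,open("s3.pkl","wb"))
print(s["position"],R.T@(s["position"]-o))
w=manip.get_image("wrist")[:,:,::-1];cv2.imwrite("pics/w3.png",w)
hsv=cv2.cvtColor(w,cv2.COLOR_BGR2HSV)
m=(hsv[...,0]>4)&(hsv[...,0]<16)&(hsv[...,1]>130)&(hsv[...,2]>170)
for x in(200,260,320,380,440):
    v=np.nonzero(m[:200,x])[0];print(x,[ (int(g[0]),int(g[-1])) for g in np.split(v,np.nonzero(np.diff(v)>1)[0]+1) if len(g)>4])
E
```

```text
[ 0.55709525 -0.04755938  0.06283009] [0.00543892 0.0050104  0.0172975 ]
200 [(125, 144)]
260 [(125, 144)]
320 [(125, 144)]
380 [(125, 144)]
440 [(125, 144)]
```

View pics/w3.png

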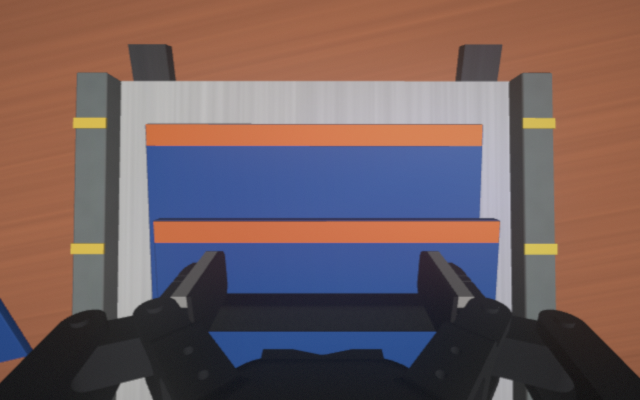

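Slipped slat is now straight: upper nose edge runs (154,221)–(499,221), starter nose at row 124, middle marks at row 248.5.

```bash
cat > chk.py <<'E'
from fit import *
def nose(w,s,p,xs,r0,r1,h=.0155):
    hsv=cv2.cvtColor(w,cv2.COLOR_BGR2HSV)
    m=(hsv[...,0]>4)&(hsv[...,0]<16)&(hsv[...,1]>130)&(hsv[...,2]>130);o=[]
    for x in xs:
        v=np.nonzero(m[r0:r1,x])[0];o.append([x,v[0]+r0-.5]) if len(v) else 0
    return np.array(o),toapron("wrist",o,h,p,s)
E
python3 - <<'E'
from chk import *
import pickle
s=pickle.load(open("s3.pkl","rb"));p=np.load("apron.npy");w=cv2.imread("pics/w3.png")
for a in(nose(w,s,p,[170,320,480],212,245,.016),nose(w,s,p,[170,320,460],115,150,.015)):print(a)
print(toapron("wrist",[[154,221],[499,221]],.016,p,s))
y=yellow(w,[(88,123),(88,249),(540,123),(540,249)],14);print(y,toapron("wrist",y,.012,p,s))
E
```

```text
(array([[170. , 221.5],
       [320. , 221.5],
       [480. , 221.5]]), array([[-0.01276841, -0.06679635,  0.016     ],
       [-0.0127926 ,  0.00280934,  0.016     ],
       [-0.01281271,  0.07707875,  0.016     ]]))
(array([[170. , 124.5],
       [320. , 124.5],
       [460. , 124.5]]), array([[-0.05828264, -0.06779538,  0.015     ],
       [-0.05830346,  0.00278248,  0.015     ],
       [-0.05833648,  0.06867089,  0.015     ]]))
[[-0.01299719 -0.0742266   0.016     ]
 [-0.01304647  0.08590791  0.016     ]]
[[ 88.         122.5       ]
 [ 88.         248.        ]
 [540.03092784 122.5532646 ]
 [540.25       248.68333333]] [[-5.99824379e-02 -1.08593518e-01  1.20000000e-02]
 [ 4.25568401e-05 -1.07527227e-01  1.20000000e-02]
 [-6.00423732e-02  1.08416570e-01  1.20000000e-02]
 [ 3.03727942e-04  1.07558982e-01  1.20000000e-02]]
```

Call:
move_arm:
  deltas:
    - [[-0.0036,0,-0.0009,0,-1],[-0.0072,0,-0.0018,0,-1],[-0.0108,0,-0.0027,0,-1],[-0.0144,0,-0.0036,0,-1],[-0.0162,0,-0.004,0,-1],[-0.0162,0,-0.004,0,-1],[-0.0162,0,-0.004,0,-1]]

```text
clock: 5.5
position: [0.569, -0.0499, 0.066]
ee_rot: [0.001, 0.098, 0.995, -0.0]
contact_force: [-0.7, -0.3, -1.1]
width: 0.0854
gripper_force: 0.4
```

```bash
python3 - <<'E'
from chk import *
s=manip.get_state();p=np.load("apron.npy");o,R=apronT(p)
print(s["position"],R.T@(s["position"]-o))
w=np.ascontiguousarray(manip.get_image("wrist")[:,:,::-1]);cv2.imwrite("pics/w4.png",w)
for h,r in((.015,(205,245)),(.015,(50,150))):
    print(nose(w,s,p,[180,260,320,380,460],*r,h))
E
```

```text
[ 0.56902136 -0.04994724  0.06597164] [0.01797723 0.00501434 0.01652677]
(array([[180. , 221.5],
       [260. , 221.5],
       [320. , 221.5],
       [380. , 221.5],
       [460. , 221.5]]), array([[-0.00021585, -0.06226492,  0.015     ],
       [-0.00023137, -0.02507622,  0.015     ],
       [-0.00024203,  0.00281087,  0.015     ],
       [-0.00025187,  0.03070073,  0.015     ],
       [-0.00026371,  0.06790177,  0.015     ]]))
(array([[180. ,  49.5],
       [260. ,  97.5],
       [320. ,  97.5],
       [380. ,  97.5],
       [460. ,  97.5]]), array([[-0.08114361, -0.06321527,  0.015     ],
       [-0.05834071, -0.02538467,  0.015     ],
       [-0.0583524 ,  0.0027799 ,  0.015     ],
       [-0.0583674 ,  0.03094729,  0.015     ],
       [-0.05839257,  0.06851866,  0.015     ]]))
```

Call:
move_arm:
  deltas:
    - [[-0.0013,0,-0.0003,0,-1],[-0.0013,0,-0.0003,0,-1],[0.003,0,-0.0003,0,-1],[0.0075,0,-0.0003,0,-1],[0.0075,0,-0.03,0,-1],[0.0075,0,-0.09,0,-1],[0.0075,0,-0.15,0,-1],[0.0075,0,-0.19,0,-1],[0.0075,0,-0.19,0,-1],[0.0075,0,-0.19,0,-1]]

```text
clock: 6.55
position: [0.5629, -0.0487, 0.2186]
ee_rot: [0.001, 0.098, 0.995, -0.0]
contact_force: [-0.2, -0.2, -0.8]
width: 0.0853
gripper_force: 0.0
```

```bash
python3 - <<'E'
from chk import *
s=manip.get_state();p=np.load("apron.npy")
print(s["position"],s["ee_rot"])
w=np.ascontiguousarray(manip.get_image("wrist")[:,:,::-1]);cv2.imwrite("pics/w5.png",w)
hsv=cv2.cvtColor(w,cv2.COLOR_BGR2HSV)
m=((hsv[...,0]>4)&(hsv[...,0]<16)&(hsv[...,1]>130)&(hsv[...,2]>165)).astype(np.uint8)
n,l,st,_=cv2.connectedComponentsWithStats(m)
for i in range(1,n):
    if st[i,4]>500:
        print(st[i]); x0,x1=st[i,0],st[i,0]+st[i,2]
        e=[[x,np.nonzero(l[:,x]==i)[0][0]-.5] for x in np.linspace(x0+5,x1-6,5).astype(int)]
        print(toapron("wrist",e,.015,p,s).round(4).tolist(),toapron("wrist",[[x0,e[0][1]],[x1,e[-1][1]]],.015,p,s).round(4).tolist())
E
```

```text
[ 0.56285203 -0.04867992  0.21863874] [ 1.32355130e-03  9.82772541e-02  9.95158177e-01 -1.79078701e-04]
[ 233  106  170   10 1698]
[[-0.0583, -0.0739, 0.015], [-0.0583, -0.0378, 0.015], [-0.0584, -0.0008, 0.015], [-0.0584, 0.0362, 0.015], [-0.0584, 0.0732, 0.015]] [[-0.0583, -0.0785, 0.015], [-0.0584, 0.0788, 0.015]]
[  3 139  74 129 961]
[[-0.0276, -0.2861, 0.015], [-0.0026, -0.2716, 0.015], [0.0241, -0.2563, 0.015], [0.0516, -0.241, 0.015], [0.079, -0.2258, 0.015]] [[-0.0276, -0.2907, 0.015], [0.079, -0.2203, 0.015]]
[ 239  168  171   10 1699]
[[-0.0008, -0.068, 0.015], [-0.0009, -0.0311, 0.015], [-0.0009, 0.0057, 0.015], [-0.0009, 0.0425, 0.015], [0.0, 0.0793, 0.015]] [[-0.0008, -0.0726, 0.015], [0.0, 0.0849, 0.015]]
```

The slipped slat is set (nose x ≈ -1 mm, y ≈ +6 mm). Now the spare.

Call:
move_arm:
  deltas:
    - [[-0.004,-0.361,0.06,-0.125,-1],[-0.004,-0.361,0.06,-0.125,-1],[-0.004,-0.361,0.06,-0.125,-1],[-0.004,-0.361,0.06,-0.125,-1],[-0.004,-0.361,0.06,-0.125,-1],[-0.004,-0.361,0.06,-0.125,-1],[-0.004,-0.361,0.06,-0.125,-1],[-0.004,-0.361,0.06,-0.125,-1],[-0.004,-0.361,0.06,-0.125,-1]]

```text
clock: 7.5
position: [0.5088, -0.331, 0.1686]
ee_rot: [-0.001, -0.033, 0.999, 0.001]
contact_force: [-0.2, 0.1, 0.2]
width: 0.0852
gripper_force: 0.0
```

```bash
python3 - <<'E'
from chk import *
import pickle
s=manip.get_state();pickle.dump(s,open("s6.pkl","wb"))
print(s["position"],s["ee_rot"],s["qpos"])
w=np.ascontiguousarray(manip.get_image("wrist")[:,:,::-1]);cv2.imwrite("pics/w6.png",w)
E
```

```text
[ 0.50883883 -0.3309912   0.16860508] [-8.23713941e-04 -3.26880270e-02  9.99464553e-01  1.19272284e-03] [-6.91705400e-01  3.70274810e-01  1.54409804e+00  7.37110728e-04
  1.23003444e+00 -2.32813682e+00]
```

View pics/w6.png

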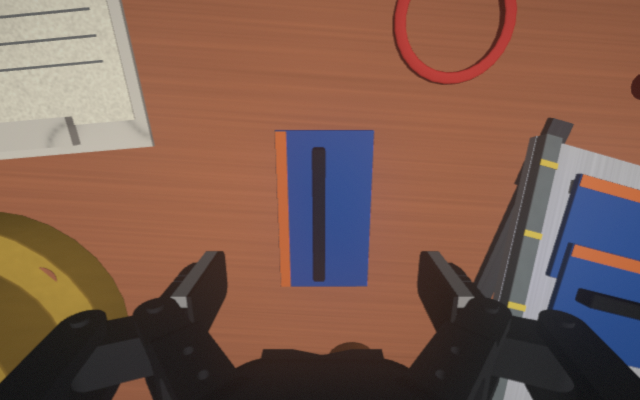

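```bash
python3 - <<'E'
from chk import *
import pickle
s1=pickle.load(open("s1.pkl","rb"));s6=pickle.load(open("s6.pkl","rb"))
c6=[[276,131],[374,130],[367,287],[281,287]]
P=atz("wrist",c6,.006,s6);print(P.round(4));print(np.linalg.norm(np.roll(P,-1,0)-P,axis=1).round(4))
for a,b in(([79.5,174.5],[276,131]),([149,153],[374,130]),([137,284.5],[281,287])):
    L=[]
    for px,s in((a,s1),(b,s6)):
        C,r=rays("wrist",[px],s);L.append((C,r[0]))
    print("tri",tri(L))
d=(P[1]+P[2]-P[0]-P[3])/2;yaw=np.degrees(np.arctan2(d[1],d[0]));ex=d/np.linalg.norm(d)
y2=(P[0]-P[3]);yw2=np.degrees(np.arctan2(y2[1],y2[0]))-90
print("yaw",yaw,yw2); c=P.mean(0); print("centre",c,"rib from plate",c-ex*.005,"rib seen",atz("wrist",[[319,148],[319.5,281]],.022,s6))
R=rot(s6["ee_rot"]);print("tool y yaw",np.degrees(np.arctan2(R[1,1],R[0,1])))
t=c-ex*.005;t[2]=0;print("delta tool",R.T@(t-s6["position"]))
E
```

```text
[[ 0.4666 -0.3763  0.006 ]
 [ 0.4601 -0.2883  0.006 ]
 [ 0.6201 -0.278   0.006 ]
 [ 0.6258 -0.3671  0.006 ]]
[0.0882 0.1604 0.0893 0.1594]
tri (array([ 0.46677487, -0.37632108,  0.00564472]), [np.float64(9.774024714519432e-05), np.float64(9.774024714507262e-05)])
tri (array([ 0.46089046, -0.28773147,  0.00230394]), [np.float64(0.0005469683834780883), np.float64(0.0005469683834780787)])
tri (array([ 0.62328399, -0.36655238,  0.00666964]), [np.float64(0.0017951056189282016), np.float64(0.0017951056189283152)])
yaw 93.94295545733378 -266.7045700085413
centre [ 0.54315951 -0.32740908  0.006     ] rib from plate [ 0.54350332 -0.33239724  0.006     ] rib seen [[ 0.47717643 -0.33674417  0.022     ]
 [ 0.60664247 -0.32818218  0.022     ]]
tool y yaw 93.74633373676737
delta tool [-0.03476296 -0.00407904  0.16854131]
```

Call:
move_arm:
  deltas:
    - [[-0.043,-0.005,0.06,0,-1],[-0.043,-0.005,0.12,0,-1],[-0.043,-0.005,0.16,0,-1],[-0.043,-0.005,0.18,0,-1],[-0.043,-0.005,0.19,0,-1],[-0.043,-0.005,0.19,0,-1],[-0.043,-0.005,0.19,0,1],[-0.043,-0.005,0.19,0,1],[-0.043,-0.005,0.19,0,1],[-0.043,-0.005,0.19,0,1],[-0.043,-0.005,0.19,0,1],[-0.043,-0.005,0.19,0,1]]
  squeeze: 25

```text
clock: 8.75
position: [0.5439, -0.3339, 0.0185]
ee_rot: [0.0, -0.032, 0.999, 0.0]
contact_force: [-0.7, 1.8, 4.9]
width: 0.0111
gripper_force: 26.3
```

Call:
move_arm:
  deltas:
    - [[0,0,-0.01,0,1],[0,0,-0.04,0,1],[0,0,-0.1,0,1],[0,0,-0.16,0,1],[0,0,-0.2,0,1],[0,0,-0.225,0,1],[0,0,-0.225,0,1],[0,0,-0.225,0,1]]

```text
clock: 9.55
position: [0.5431, -0.3339, 0.1968]
ee_rot: [-0.001, -0.032, 0.999, 0.0]
contact_force: [-1.3, 0.1, -5.3]
width: 0.0113
gripper_force: 25.2
```

```bash
python3 - <<'E'
from chk import *
s=manip.get_state();print(s)
R=rot(s["ee_rot"]);d=np.array([.6445,-.070,.2])-s["position"];print((R.T@d/.8).round(4), "twist",(np.degrees(np.arctan2(R[1,1],R[0,1]))+11.34)/120)
E
```

```text
{'clock': 9.55, 'qpos': array([-6.60164099e-01,  3.94695911e-01,  1.43137983e+00, -3.09472462e-04,
        1.31700420e+00, -2.29566912e+00]), 'qd': array([0.0022822 , 0.02459705, 0.03375298, 0.00109965, 0.00216812,
       0.00043057]), 'effort': array([ 1.89267966e-02, -5.27878332e+01, -2.70732933e+01,  4.40178090e-03,
       -8.37368611e-02,  1.43804223e-04]), 'position': array([ 0.54313353, -0.33394648,  0.19680801]), 'ee_rot': array([-6.67949931e-04, -3.23876326e-02,  9.99475095e-01,  3.59544922e-04]), 'contact_force': array([-1.26492337,  0.0987915 , -5.30850192]), 'moment': array([ 0.04530517,  0.03066204, -0.05463307]), 'gripper_force': 25.216126441955566, 'width': 0.0113373952265799}
[-0.1478  0.321  -0.0039] twist 0.8754330907456948
```

Call:
move_arm:
  deltas:
    - [[-0.012,0.03,-0.004,0.07,1],[-0.025,0.06,-0.004,0.14,1],[-0.04,0.095,-0.004,0.21,1],[-0.055,0.13,-0.004,0.28,1],[-0.07,0.165,-0.004,0.35,1],[-0.085,0.2,-0.004,0.42,1],[-0.1,0.235,-0.004,0.49,1],[-0.115,0.265,-0.004,0.56,1],[-0.13,0.29,-0.004,0.63,1],[-0.14,0.31,-0.004,0.7,1],[-0.1478,0.321,-0.004,0.77,1],[-0.1478,0.321,-0.004,0.84,1]]

```text
clock: 10.75
position: [0.6444, -0.0682, 0.1975]
ee_rot: [-0.002, 0.751, 0.661, -0.001]
contact_force: [0.1, -0.1, -4.6]
width: 0.0111
gripper_force: 25.3
```

Call:
move_arm:
  deltas:
    - [[0,0,0,0.0355,1],[0,0,0,0.0355,1],[0,0,0,0.0355,1],[0,0,0,0.0355,1]]

```text
clock: 11.15
position: [0.6446, -0.0704, 0.1998]
ee_rot: [-0.001, 0.773, 0.634, -0.001]
contact_force: [0.6, -0.9, -4.3]
width: 0.0112
gripper_force: 25.3
```

```bash
python3 - <<'E'
from chk import *
s=manip.get_state();R=rot(s["ee_rot"]);print(s["position"],np.degrees(np.arctan2(R[1,1],R[0,1])),s["width"],s["contact_force"])
print((R.T@(np.array([.6445,-.070,.2])-s["position"])/.8).round(4))
w=np.ascontiguousarray(manip.get_image("wrist")[:,:,::-1]);t=np.ascontiguousarray(manip.get_image("top")[:,:,::-1])
cv2.imwrite("pics/c7.png",np.vstack([cv2.resize(w,(480,300)),cv2.resize(t[110:260,250:490],(480,300))]))
cv2.imwrite("pics/t7.png",t)
E
```

```text
[ 0.64458907 -0.07038167  0.19977781] -11.292389449195023 0.011198883053165623 [ 0.57199959 -0.92097086 -4.26696783]
[ 0.0004 -0.0002 -0.0003]
```

View pics/c7.png

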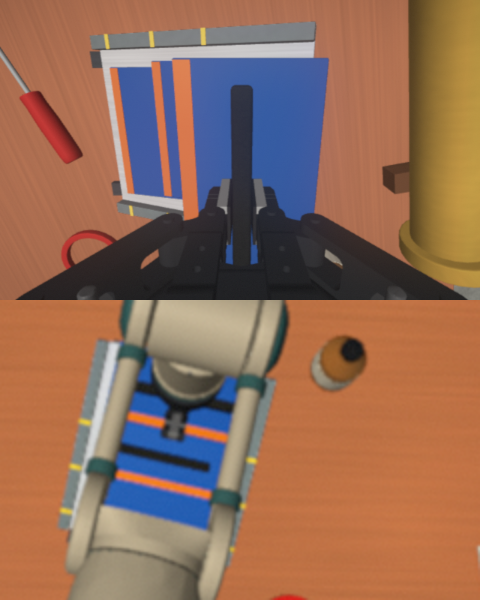

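The spare is held over the apron, nose stripe downslope and aligned. Descending.

Call:
move_arm:
  deltas:
    - [[0,0,0.03,0,1],[0,0,0.065,0,1],[0,0,0.09,0,1],[0,0,0.1,0,1],[0,0,0.104,0,1],[0,0,0.107,0,1],[0,0,0.1095,0,1],[0,0,0.1095,0,1],[0,0,0.1095,0,1]]
  squeeze: 20

```text
clock: 12.15
position: [0.6455, -0.0704, 0.1141]
ee_rot: [0.001, 0.773, 0.634, 0.0]
contact_force: [0.6, -0.4, -4.2]
width: 0.0113
gripper_force: 25.3
```

Call:
move_arm:
  deltas:
    - [[0,0,0.002,0,1],[0,0,0.004,0,1],[0,0,0.006,0,1],[0,0,0.006,0,1]]
  squeeze: 20

```text
clock: 12.55
position: [0.6451, -0.0703, 0.109]
ee_rot: [0.0, 0.774, 0.634, 0.0]
contact_force: [-1.7, 0.7, -0.9]
width: 0.0112
gripper_force: 25.7
```

Call:
move_arm:
  deltas:
    - [[0,0,0.001,0,0.71],[0,0,0.002,0,0.7],[0,0,0.003,0,0.69],[0,0,0.003,0,0.69]]

```text
clock: 12.95
position: [0.645, -0.0703, 0.1065]
ee_rot: [-0.0, 0.774, 0.634, -0.0]
contact_force: [-2.1, 0.1, 0.8]
width: 0.0131
gripper_force: 1.2
```

Call:
move_arm:
  deltas:
    - [[0,0,0.002,0,0.68],[0,0,0.004,0,0.67],[0,0,0.006,0,0.66],[0,0,0.008,0,0.65],[0,0,0.008,0,0.65]]

```text
clock: 13.45
position: [0.6456, -0.0704, 0.0995]
ee_rot: [0.0, 0.774, 0.634, 0.0]
contact_force: [-0.5, -0.2, -0.7]
width: 0.0151
gripper_force: 0.0
```

Call:
move_arm:
  deltas:
    - [[0,0,0,0,0.6],[0,0,-0.001,0,0.5],[0,0,-0.003,0,0.4],[0,0,-0.006,0,0.2],[0,0,-0.012,0,0.2],[0,0,-0.04,0,0.2],[0,0,-0.09,0,0.2],[0,0,-0.14,0,0.2],[0,0,-0.14,0,0.2],[0,0,-0.14,0,0.2]]

```text
clock: 14.45
position: [0.6457, -0.0704, 0.2136]
ee_rot: [0.001, 0.774, 0.634, 0.001]
contact_force: [0.0, 0.7, -0.5]
width: 0.0343
gripper_force: 0.0
```

```bash
cat > blobs.py <<'E'
from chk import *
import sys
s=manip.get_state();p=np.load("apron.npy");R=rot(s["ee_rot"])
print(s["clock"],s["position"],np.degrees(np.arctan2(R[1,1],R[0,1])))
w=np.ascontiguousarray(manip.get_image("wrist")[:,:,::-1]);cv2.imwrite(sys.argv[1],w)
hsv=cv2.cvtColor(w,cv2.COLOR_BGR2HSV)
m=((hsv[...,0]>4)&(hsv[...,0]<16)&(hsv[...,1]>130)&(hsv[...,2]>150)).astype(np.uint8)
m=cv2.morphologyEx(m,cv2.MORPH_OPEN,np.ones((3,3),np.uint8))
n,l,st,_=cv2.connectedComponentsWithStats(m)
for i in range(1,n):
    if 300<st[i,4]<8000:
        v,u=np.nonzero(l==i);A=toapron("wrist",np.c_[u,v],.0148,p,s)
        a,b=np.polyfit(A[:,1],A[:,0],1)
        r=A[:,0]-a*A[:,1]-b
        print(st[i],"y %.4f..%.4f x(mid y=0) %.4f slope %.4f xmin %.4f xmax %.4f"%(A[:,1].min(),A[:,1].max(),b,a,b+np.percentile(r,2),b+np.percentile(r,98)))
m=((abs(hsv[...,0].astype(int)-27)<6)&(hsv[...,1]>110)&(hsv[...,2]>90)).astype(np.uint8)
n,l,st,c=cv2.connectedComponentsWithStats(m)
for i in range(1,n):
    if 25<st[i,4]<600: print("mark",c[i].round(1),toapron("wrist",[c[i]],.012,p,s).round(4))
E
python3 blobs.py pics/w8.png
```

```text
14.45 [ 0.64572489 -0.07042079  0.213568  ] -11.340490725935922
[ 206   84   24  171 1564] y -0.0732..0.0841 x(mid y=0) 0.0039 slope -0.0003 xmin -0.0008 xmax 0.0085
[ 275   90   17  180 1673] y -0.0777..0.0787 x(mid y=0) 0.0685 slope -0.0103 xmin 0.0637 xmax 0.0729
[ 152   92   30  160 1336] y -0.0786..0.0782 x(mid y=0) -0.0537 slope 0.0008 xmin -0.0585 xmax -0.0490
[100 311  38  28 585] y -0.2215..-0.1695 x(mid y=0) 0.0477 slope 1.1204 xmin 0.0287 xmax 0.0643
[ 272  313  101   41 2642] y -0.1698..-0.1184 x(mid y=0) 0.2868 slope 1.3011 xmin 0.2391 xmax 0.3269
[179 356  39  44 599] y -0.2836..-0.2006 x(mid y=0) 0.1337 slope 0.7340 xmin 0.1245 xmax 0.1450
mark [270.6  51.6] [[0.0597 0.1071 0.012 ]]
mark [205.   54.6] [[-0.0003  0.1073  0.012 ]]
mark [147.4  57.6] [[-0.0605  0.1072  0.012 ]]
mark [178. 274.] [[-0.0605 -0.1074  0.012 ]]
mark [226.6 283.4] [[-0.0004 -0.1075  0.012 ]]
```

Call:
move_arm:
  deltas:
    - [[0.004,-0.109,-0.02,-0.75,-1],[0.004,-0.109,-0.02,-0.75,-1],[0.004,-0.109,-0.02,-0.75,-1],[0.004,-0.109,-0.02,-0.75,-1],[0.004,-0.109,-0.02,-0.75,-1],[0.004,-0.109,-0.02,-0.75,-1],[0.004,-0.109,-0.02,-0.75,-1],[0.004,-0.109,-0.02,-0.75,-1],[0.004,-0.109,-0.02,-0.75,-1],[0.004,-0.109,-0.02,-0.75,-1],[0.004,-0.109,-0.02,-0.75,-1],[0.004,-0.109,-0.02,-0.75,-1]]

```text
clock: 15.7
position: [0.5592, -0.0498, 0.226]
ee_rot: [-0.002, 0.099, 0.995, 0.0]
contact_force: [-0.0, -0.4, -0.0]
width: 0.0856
gripper_force: 0.0
```

```bash
sleep 0; python3 blobs.py pics/w9.png
```

```text
15.7 [ 0.55923783 -0.04982872  0.22598311] 78.64394972654549
[306   0 112  27 947] y -0.0132..0.0937 x(mid y=0) -0.1478 slope -0.2200 xmin -0.1564 xmax -0.1428
[152  11 120  38 870] y -0.1609..-0.0469 x(mid y=0) -0.1642 slope -0.2550 xmin -0.1680 xmax -0.1600
[ 14  69  88  22 366] y -0.2922..-0.2093 x(mid y=0) -0.1458 slope -0.2281 xmin -0.1481 xmax -0.1437
[ 238  111  165   10 1606] y -0.0779..0.0783 x(mid y=0) -0.0535 slope -0.0024 xmin -0.0579 xmax -0.0490
[ 243  172  166    9 1491] y -0.0728..0.0835 x(mid y=0) 0.0043 slope 0.0011 xmin 0.0005 xmax 0.0082
[ 237  239  167   10 1664] y -0.0780..0.0782 x(mid y=0) 0.0680 slope 0.0011 xmin 0.0638 xmax 0.0722
[ 467  240  142   55 2153] y 0.1380..0.2712 x(mid y=0) 0.1382 slope -0.2661 xmin 0.1260 xmax 0.1538
[504 283 103  22 482] y 0.1722..0.2683 x(mid y=0) 0.1541 slope -0.1808 xmin 0.1516 xmax 0.1568
mark [208.3 109.5] [[-0.0601 -0.1072  0.012 ]]
mark [431.3 109.5] [[-0.0599  0.1072  0.012 ]]
mark [207.5 172. ] [[ 0.0002 -0.1074  0.012 ]]
mark [432.1 172. ] [[0.0003 0.1072 0.012 ]]
mark [206.5 235. ] [[ 0.0602 -0.1077  0.012 ]]
mark [432.5 235. ] [[0.0604 0.1069 0.012 ]]
```

Both slats measure within tolerance from two wrist poses: slipped nose x ≈ -1 mm, y ≈ +6 mm; spare nose x ≈ +3 mm, y ≈ 0. Skew is below 0.01 rad, and the stripe widths fit the nose heights. Handing in.

```bash
python3 -c "
from rig import manip
print(manip.sign_off())"
```

```text
the job is handed in; nothing more can be done
None
```

The job is handed in with no verdict returned: both slats measured within tolerance, slipped nose about 1 mm low of the middle marks and 6 mm off centre, spare nose about 3 mm high of the upper marks and centred.

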